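# Register a lino block on the proofing board

### The arm

A 6-joint arm with a two-finger parallel gripper is mounted at the origin on the work surface. World frame = base frame: x ahead of the robot, y to its left, z up, the work surface at z = 0. Lengths are in mm, angles in rad, forces in N, time in s.
With the tool pointing down it reaches from about 300 to 875 mm from the base axis. Payload 4.2 kg.
Tool frame: the origin (TCP) lies on the centre line of the jaws, within the pads' length; the fingertips stand 25 mm ahead of it and the grasp point (between the pads) lies 6 mm ahead of it; z points along the fingers, y is the line along which they close (so a half turn about z gives the same grasp; the last joint's range is limited). The gripper opens to 85 mm and grips with 20 to 120 N. Pads are 22 mm wide; open, the fingers measure 114 mm over their backs; the gripper's body (76 mm by 85 mm) begins 54 mm behind the grasp point. The pads swing forward as they close: fully open they stand 13 mm farther back than shut.
Start: joints at [-1.26, 0.32, 1.565, -0, 1.257, -0.02], TCP at [186.762, -543.837, 256.338] pointing down, gripper open.
Joint ranges: [-3.11, 3.11], [-0.84, 2.01], [0.21, 2.61], [-1.34, 4.49], [0.05, 2.63], [-2.56, 2.56]. Speed limits (rad/s): [2.57, 2.57, 3.14, 3.14, 3.14, 3.14].

### API

Orientations are given as a 3x3 rotation matrix whose columns are the frame's x, y, z axes.
In Python, from rig import read_state, grab_frame, calibration, hand_in gives the robot as it stands. The module is installed in compiled form; this text tells all that it offers.
- The arm moves only by the tool drive_tool, never from a script. Its arguments are lists of equal length, an entry for each row: "dp": the shift along the tool's x, y, z in m, a list of three; "turn": the turn, a rotation vector about the tool's x, y, z in degrees, a list of three; "grip": the finger opening in m, from 0 to 0.0854. A call has 1 to 12 rows; each row shifts and turns the commanded pose from where the row before left it, along the tool's axes as they then stand; what a row does not reach is not made up. A row lasts 1/8 s, in which the tool goes at most 62.5 mm and 10.7 degrees, less where a joint would pass 70% of its speed; a pose out of reach is approached as far as the arm can. A call is refused whole if a number of a shift passes 0.0625 or a number of a turn 10.7, either way. A call with a gripper value outside its range is refused whole. The fingers move at their own pace and stop on an object; "newtons" is the grip in N (left out, the last holds). Time passes only in rows, so rows that do not move let the fingers close. It gives the time, the measured TCP pose, the force, the opening and the grip force at its end, in the units of the state.
- read_state(): the state, without advancing time (a new reading comes with each control period).
- grab_frame(name): name is "scene" or "top" or "wrist"; returns the picture (384x512x3 uint8, red, green, blue); there is no depth.
- calibration(name): a dict with "K" (3x3 intrinsics, pixels), "position" and "rotation" of the camera in the world; the wrist camera has in their place "tool_from_camera" (4x4, takes a point from camera to tool coordinates, whose origin is the TCP and whose axes are the flange's). Camera axes: x right, y down, z forward; pixel columns grow to the right and rows downward; lengths in mm; the calibration is good to about 2 mm. A picture is of the moment at which its call begins: read the wrist's pose just before it. calibration takes no time and is no camera call.
- hand_in(): hands the job in; it is judged then, once.
The state is a dict: "clock": time; "joint_pos": joint angles; "qd": joint speeds; "joint_torque": joint torques, N m; "ee_pos": TCP position; "tool_rot": TCP orientation; "ft_force": force on the tool from outside, world axes, zero at the start; "wrist_torque": the same for the moment, N m; "gripper_width": finger opening in mm; "grip_force": force on a finger pad.
Only numpy, scipy, OpenCV 4.12 (cv2) and the standard library are available. Lean on these libraries where they do the work, as an engineer would, in place of code of your own. Each camera call takes 0.05 s, during which the arm holds its last target. There are 200 camera calls.

### The job

Get the big lino printing block ready for proofing: slide it, without turning it round, into the fence corner of the registration board so that it lies flat and sits square and flush against both fences. Then swing the wooden turn button fully across, over the block, to its stop. Leave the other things on the table where they are.

Things in the scene. Friction and masses are not known exactly. Their poses are not given: they have to be found in the camera images.
- jig: Registration board, fixed (place and yaw vary): grey laminate base 6 mm thick, x -140..140, y -300..140 mm about the origin, which lies on the table surface. Two pine fences 14 mm above the base: the far one along y, inner face x = 105, from y = -120 to 125; the left one along x, inner face y = 105 (outer 131), from x = -110 to 105. The -x and -y sides are open.
- fence_corner (a point): Inner corner where the two fences meet, towards the board's +x +y, on the top of the base (6 mm above the table). Axes as the board's: +x points into the far fence, +y into the left fence.
- block: Big lino block, loose on the board: 110 (x) x 150 (y) x 22 mm high, 0.2 to 0.4 kg, wooden, brown carved face with a leaf motif; too wide to grip, push it by its sides (slides at 5 N or less). Origin at its underside's centre. Starts up to 0.3 rad askew to the board, 30 to 150 mm from home. Home: axes parallel to the board's, centre at x = 50, y = 30 mm of the board.
- block_corner (a point): Bottom corner of the big block at its own +x +y (55, 75 mm from its centre): the corner that goes into the fence corner.
- turn_button (a joint): Angle of the wooden turn button (rad), counterclockwise from above. 0: points along the left fence to the board's -x. 1.57: points to the board's -y, across over the block, at its stop. Starts -0.4 to 0.25, stays where left; about 1 N at its tip turns it. Bar 20 mm wide, underside 32, top 52 mm above the table (bolt head on the pivot 56), so it passes 4 mm over the block.
- button_pivot (a point): On the pivot axis of the turn button at mid-height of the bar, 42 mm above the table; fixed on the left fence at x = 35, y = 118 mm of the board.
- button_tip (a point): Middle of the free end of the turn button's bar, 75 mm from the pivot, 42 mm above the table.
- jar_lid: Bystander: steel jar lid, 52 mm across, 11 mm high, on the right (-y) end of the board. Origin at its underside's centre.
- brush: Bystander: flat brush, 175 mm long, 9 mm high, lying on the right (-y) end of the board. Origin near its middle.
- paper_cup: Bystander: white paper cup, 76 mm across the rim, 90 mm high, on the table left of the board. Origin at its underside's centre.
- beaker: Bystander: glass beaker, 80 mm across, 100 mm high, yellow residue in it, on the table left of the board. Origin at its underside's centre.
- small_block: Bystander: small square lino block 70 x 70 x 22 mm with a round motif, on the table beyond the far fence. Origin at its underside's centre.
- brayer: Bystander: ink roller with wooden handle, 160 mm long, 34 mm high, on the table right of the board. Origin at its middle, on the table.
There are look-alikes about, which are no part of the job. What is shaped like the block but orange is not meant.

How it is judged (in metres and radians):
On the way, in this order (a step that is already met when the one before it is completed fails the run):
1. the big block lies flat, square and flush in the fence corner (x of block_corner in the frame of fence_corner between -0.003 and 0.003 m and y of block_corner in the frame of fence_corner between -0.003 and 0.003 m and z of block_corner in the frame of fence_corner below 0.004 m and angle between the x axis of block and the x axis of jig, either way round below 0.03 rad), for 0.2 s.
2. the turn button is swung across over the block (value of joint turn_button above 1.4 rad), for 0.2 s.
At the end, for the whole second after the job is handed in: The big block lies flat and at rest on the board, its corner within 3 mm of both fences and square to them within 0.03 rad, and the turn button stands across it at 1.4 rad or more (stop at 1.57) (all of step 1 and angle between block's own z axis and vertical below 0.05 rad and linear speed of block below 0.01 m/s and value of joint turn_button above 1.4 rad); the robot touches nothing.
It fails at once if a bystander (jar lid, brush, paper cup, beaker, small block, ink roller) is moved by more than 30 mm (distance of any of jar_lid, brush, paper_cup, beaker, small_block, brayer from where it was at the start of the episode above 0.03 m).
It also fails if it takes over 66 s, if anything falls off the work surface, if the arm or the gripper's body presses on something with over 40 N, if the wrist force passes 120 N, or if a joint passes its speed limit or range.

## Working session

There is one attempt and no reset: what is moved stays moved. The work goes in short steps, Python scripts to look and compute and a tool call to move; the robot and the scene stay as the last step left them, time stands still between calls to the robot, and variables do not carry over. Pictures are saved under pics/ and viewed, at most 10 in all, crops included, and the job is handed in when it is done.

Besides the shell and the picture viewer there is one more tool, called after "Call:" by a JSON object that holds its "fn" and its "kwargs". drive_tool: Moves the arm, as the interface text tells. Its arguments: {"type":"object","properties":{"dp":{"type":"array"},"turn":{"type":"array"},"grip":{"type":"array"},"newtons":{"type":"number"}},"required":["dp","turn","grip"]}

```bash
mkdir -p pics
python3 - <<'E'
from rig import *
import cv2
s=read_state();print(s)
for n in("top","scene"):
    f=grab_frame(n);cv2.imwrite(f"pics/{n}0.png",f[:,:,::-1]);c=calibration(n);print(n,c)
print(calibration("wrist"))
E
```

```text
{'clock': 0.0, 'joint_pos': array([-1.25998062e+00,  3.20294169e-01,  1.56570398e+00, -2.99299446e-05,
        1.25740047e+00, -2.00269852e-02]), 'qd': array([-0.00042792, -0.00112817, -0.00126801, -0.00097434, -0.00220423,
       -0.00034079]), 'joint_torque': array([ 7.71723408e-04, -4.15519488e+01, -2.34159100e+01, -2.25356007e-04,
        8.10551253e-03, -2.15552376e-05]), 'ee_pos': array([ 186.62503415, -543.40066793,  255.47123306]), 'tool_rot': array([[ 9.45765937e-01,  3.24848361e-01, -5.79436033e-04],
       [ 3.24848877e-01, -9.45764389e-01,  1.71072403e-03],
       [ 7.71593161e-06, -1.80617366e-03, -9.99998369e-01]]), 'ft_force': array([ 0.07435057, -0.55801756,  0.15670293]), 'wrist_torque': array([ 0.02790698,  0.01819005, -0.03843354]), 'grip_force': 0.0, 'gripper_width': 85.06685804309633}
top {'K': array([[447.6116846 ,   0.        , 257.20171237],
       [  0.        , 447.6116846 , 190.64349435],
       [  0.        ,   0.        ,   1.        ]]), 'position': array([ 474.60530771,  -65.05735419, 1257.24763682]), 'rotation': array([[-0.00418827, -0.99667999,  0.081
[... 319 characters left out ...]
4,  805.17993276]), 'rotation': array([[-0.5342371 ,  0.5201939 , -0.66632501],
       [ 0.84511131,  0.346786  , -0.40684928],
       [ 0.01943167, -0.78047279, -0.6248877 ]])}
{'K': array([[331.12591147,   0.        , 252.15582776],
       [  0.        , 331.12591147, 194.48226498],
       [  0.        ,   0.        ,   1.        ]]), 'tool_from_camera': array([[-2.21126154e-04, -9.60969119e-01, -2.76655568e-01,
         7.05600346e+01],
       [ 9.99999813e-01, -3.70171121e-04,  4.86514350e-04,
        -3.75186832e-01],
       [-5.69935168e-04, -2.76655409e-01,  9.60969021e-01,
        -1.17808382e+02],
       [ 0.00000000e+00,  0.00000000e+00,  0.00000000e+00,
         1.00000000e+00]])}
```

View pics/top0.png

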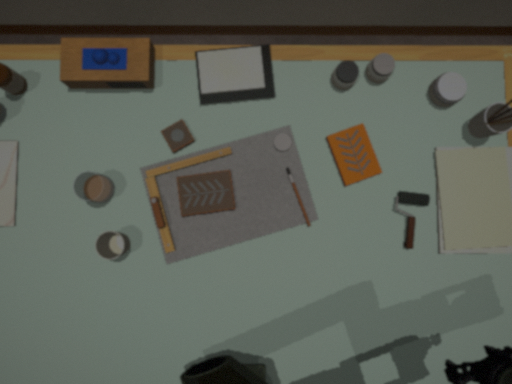

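View pics/scene0.png

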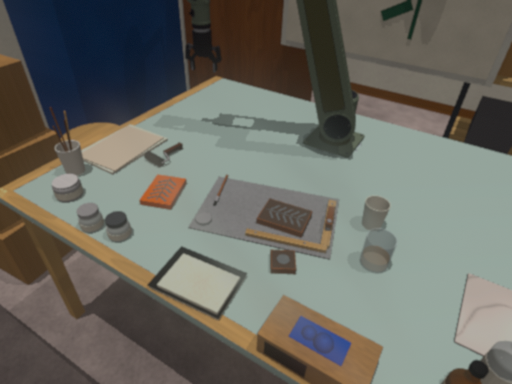

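The top view shows the brown leaf block at about (206,193), on the grey board. The fences run from (150,172) to (231,152) and to (170,250), and the turn button is near (158,212). Three things look like the block: brown at (206,193), orange at (354,155) and small square at (178,136). The brown one fits: it has the leaf motif, is large and lies on the board. I'll confirm it in a crop.

```bash
cat > h.py <<'E'
import numpy as np, cv2
from rig import *
def ray(cal,px,z):
    px=np.atleast_2d(np.array(px,float)); d=np.c_[px,np.ones(len(px))]@np.linalg.inv(cal["K"]).T@cal["rotation"].T
    p=cal["position"]; return (p+d*((z-p[2])/d[:,2])[:,None])
E
python3 - <<'E'
from h import *
c=calibration("top")
f=np.median([grab_frame("top") for _ in range(3)],axis=0).astype(np.uint8);np.save("f.npy",f)
cr=f[120:270,130:330]; cv2.imwrite("pics/crop.png",cv2.convertScaleAbs(cv2.resize(cr,None,fx=4,fy=4,interpolation=cv2.INTER_CUBIC),alpha=1.7)[:,:,::-1])
hsv=cv2.cvtColor(f,cv2.COLOR_RGB2HSV)
for n,p in dict(board=(260,200),table=(300,280),block=(182,210),block2=(225,175),fence1=(200,160),fence2=(166,240),button=(158,212),button2=(156,203)).items(): print(n,f[p[1],p[0]],hsv[p[1],p[0]])
E
```

```text
board [90 89 85] [24 14 90]
table [110 120 111] [ 63  21 120]
block [72 58 45] [14 96 72]
block2 [68 56 48] [12 75 68]
fence1 [113  88  53] [ 18 135 113]
fence2 [119  93  55] [ 18 137 119]
button [84 53 33] [ 12 155  84]
button2 [80 53 35] [ 12 143  80]
```

View pics/crop.png

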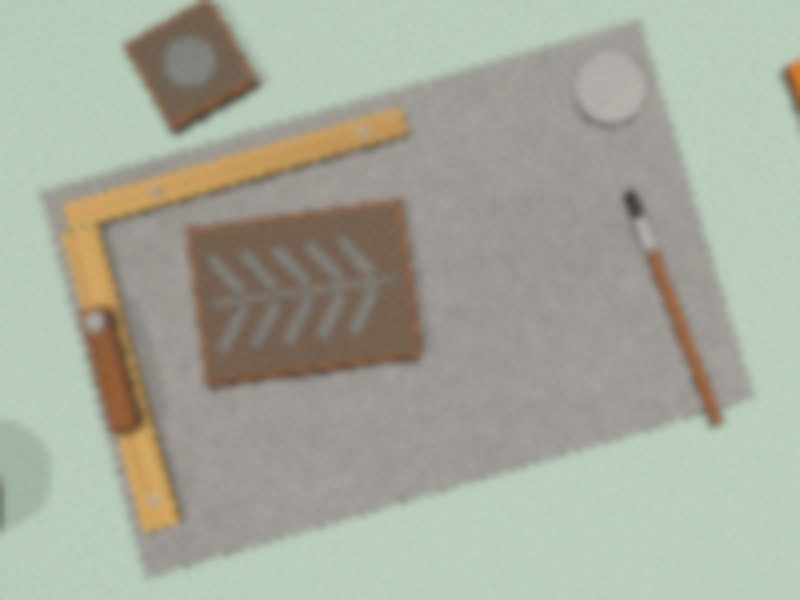

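The crop confirms it: the large brown leaf-motif block lies on the board, with crop corners at (188,228), (403,200), (422,357) and (208,386). The button's pivot is at (95,322) and its tip near (127,430).

```bash
cat >> h.py <<'E'
def biggest(m,near=None):
    cs,_=cv2.findContours(m.astype(np.uint8),cv2.RETR_EXTERNAL,cv2.CHAIN_APPROX_NONE)
    if near is not None: cs=[k for k in cs if cv2.pointPolygonTest(k,near,True)>-3]
    return max(cs,key=cv2.contourArea)
def frame(f,mask,z,cal,**k):
    w=ray(cal,biggest(mask,**k)[:,0,:],z)[:,:2].astype(np.float32)
    r=cv2.minAreaRect(w); return np.array(r[0]),r[1],r[2]
def block(f,cal,yaw0):
    """block pose from its mask in a top picture -> centre, sizes, yaw (block x nearest yaw0)"""
    h=cv2.GaussianBlur(f,(3,3),0).astype(int); m=(h[...,0]-h[...,2]>11)&(h[...,0]<95)
    m=cv2.morphologyEx(m.astype(np.uint8),cv2.MORPH_CLOSE,np.ones((9,9)))
    m=cv2.morphologyEx(m,cv2.MORPH_OPEN,np.ones((13,13)))
    m[:,:165]=0; m[:,270:]=0; m[:150]=0; m[260:]=0
    c,s,a=frame(f,m,28,cal); a=np.radians(a); a=a+np.round((yaw0-a)/(np.pi/2))*np.pi/2
    return c,s,a
E
python3 - <<'E'
from h import *
f=np.load("f.npy");c=calibration("top")
h=cv2.GaussianBlur(f,(5,5),0).astype(int)
m=(h[...,0]-h[...,1]>-5).astype(np.uint8); m[:115]=0;m[280:]=0;m[:,:125]=0;m[:,325:]=0
m=cv2.morphologyEx(m,cv2.MORPH_OPEN,np.ones((3,3)))
bc,bs,ba=frame(f,m,6,c,near=(260.,200.)); ya=np.radians(ba);ya+=np.round((.24-ya)/(np.pi/2))*np.pi/2
print("board",bc,bs,ya)
R=np.array([[np.cos(ya),-np.sin(ya)],[np.sin(ya),np.cos(ya)]])
o=bc+R@[0,80]; print("origin",o)
# fence check
hs=cv2.cvtColor(f,cv2.COLOR_RGB2HSV)
fm=(h[...,0]-h[...,2]>35)&(h[...,0]>88); fm[:140]=0;fm[260:]=0;fm[:,:140]=0;fm[:,240:]=0
p=np.argwhere(fm)[:,::-1]; w=(ray(c,p,20)[:,:2]-o)@R
a=w[(w[:,1]<90)&(w[:,1]>-115)];print("far fence x",np.percentile(a[:,0],[1,50,99]),"slope",np.polyfit(a[:,1],a[:,0],1))
a=w[(w[:,0]<-60)|((w[:,0]>50)&(w[:,0]<95)&(w[:,1]>100))];a=a[a[:,1]>95];print("left fence y",np.percentile(a[:,1],[1,50,99]),"slope",np.polyfit(a[:,0],a[:,1],1))
print("ends",w[:,0].min(),w[:,1].min())
k,s,a=block(f,c,ya);print("block",k,s,a,"in board",(k-o)@R,a-ya)
bm=(h[...,0]-h[...,2]>33)&(h[...,0]<95); bm[:190]=0;bm[235:]=0;bm[:,:145]=0;bm[:,170:]=0
w=(ray(c,np.argwhere(bm)[:,::-1],52)[:,:2]-o)@R; r=cv2.minAreaRect(w.astype(np.float32));print("button",len(w),r,w.mean(0))
pv=(ray(c,[[130+95/4,120+322/4],[130+125/4,120+431/4]],54)[:,:2]-o)@R;print(pv)
for n,(x,y) in dict(cup=(116,245),beaker=(98,189),small=(178,136)).items(): print(n,ray(c,[[x,y]],50)[0,:2], (ray(c,[[x,y]],50)[0,:2]-o)@R)
E
```

```text
board [564.29162598  -4.12812805] (291.4334411621094, 441.4433288574219) 0.2776024359048683
origin [542.36757282  72.80909241]
far fence x [110.04089862 119.90167026 129.47454614] slope [-5.67602794e-03  1.19798016e+02]
left fence y [104.57245854 116.81239826 129.46053293] slope [1.93748822e-03 1.16873110e+02]
ends -104.62734006479168 -118.46117882176888
block [585.70568848  61.63824844] (147.9403533935547, 155.49156188964844) 0.13206092368101174 in board [ 38.61754977 -22.62001046] -0.14554151222385658
button 254 ((5.346706390380859, 111.68445587158203), (26.14980697631836, 114.3700180053711), 89.8466567993164) [ -1.67174781 111.67417413]
[[ 38.06964268 116.40447582]
 [-37.87002648 116.17622701]]
cup [428.74737149 294.71574741] [-48.45661474 244.54870715]
beaker [578.84412549 346.18957465] [110.00016    252.91775691]
small [723.24495242 132.70932506] [190.36823395   8.03740149]
```

```bash
cat >> h.py <<'E'
ya=0.281; R=np.array([[np.cos(ya),-np.sin(ya)],[np.sin(ya),np.cos(ya)]]); o=np.array([542.37,72.8])+R@np.array([4.,0])
def toboard(w): return (np.atleast_2d(w)[:,:2]-o)@R
def toworld(b): return o+np.atleast_2d(b)@R.T
def inboard(f,cal,z,seed=None,f0=None):
    pass
E
python3 - <<'E'
from h import *
f=np.load("f.npy");c=calibration("top")
p=np.array([[188,228],[403,200],[422,357],[208,386]])/4-.375+[130,120]
b=toboard(ray(c,p,28));print(b.round(1),b.mean(0));
e=b-np.roll(b,-1,0);print(np.linalg.norm(e,axis=1), np.arctan2(e[0,1],e[0,0])-np.pi/2,np.arctan2(e[2,1],e[2,0])+np.pi/2,np.arctan2(e[1,1],e[1,0]),np.arctan2(e[3,1],e[3,0]))
h=f.astype(int)
m=((h[...,0]-h[...,2]>10)&(h[...,0]<92)).astype(np.uint8)
cv2.imwrite("pics/m.png",cv2.resize(m[120:270,130:330]*255,None,fx=3,fy=3))
# dark-ness variant: luminance profile along block axes
g=cv2.GaussianBlur(f,(3,3),0).sum(2)
m2=(g<222).astype(np.uint8);m2[:165]=0;m2[218:]=0;m2[:,:172]=0;m2[:,240:]=0
k=biggest(m2);w=toboard(ray(c,k[:,0],28));r=cv2.minAreaRect(w.astype(np.float32));print(r,toworld(r[0]))
# button outline
from math import *
bm=((h[...,0]-h[...,2]>38)&(h[...,0]<98)).astype(np.uint8);bm[:195]=0;bm[232:]=0;bm[:,:148]=0;bm[:,168:]=0
w=toboard(ray(c,biggest(bm)[:,0],52));print(cv2.minAreaRect(w.astype(np.float32)))
E
```

```text
[[  83.5   43.6]
 [  60.8 -103.9]
 [ -47.1  -86.4]
 [ -25.1   59.5]] [ 17.99881973 -21.78129676]
[149.21393599 109.3185309  147.57795712 109.76128286] -0.15278018178545127 -0.14977331858691012 -0.16086694391946535 2.9956694305363536
((16.968894958496094, -21.668846130371094), (152.40000915527344, 114.59461212158203), 81.4623794555664) [[568.52559558  57.79605824]]
((-7.2605743408203125, 111.89321899414062), (24.322114944458008, 72.12882995605469), 89.46516418457031)
```

View pics/m.png

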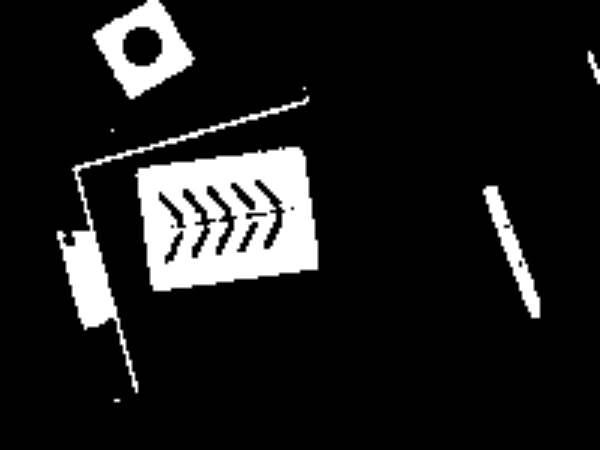

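The mask shows the block and the button cleanly. The block's centre is at board (18,-22), 0.15 rad clockwise of square, and the button is near 0.

First push: along +x with the open gripper, both finger sides against the -x face.

```bash
cat >> h.py <<'E'
def plan(b,z,yaw):
    """tool-frame shift (m) from the present pose to board point b, height z, and turn (deg about tool z, down) to board-relative yaw"""
    s=read_state();T=s["tool_rot"];d=np.r_[toworld(b)[0],z]-s["ee_pos"]
    y=np.arctan2(T[1,0],T[0,0])-ya
    print("now",toboard(s["ee_pos"]).round(1),s["ee_pos"][2].round(1),"yaw",y.round(4),"F_board",(s["ft_force"][:2]@R).round(1),"t",s["clock"],"w",s["gripper_width"])
    print("dp mm",(T.T@d).round(1),"turn z deg",np.degrees(y-yaw).round(2))
E
python3 -c "
from h import *
plan([-85,-22],150,0)
plan([-85,-22],28,0)"
```

```text
now [[-516.7 -493.6]] 255.9 yaw 0.0498 F_board [0.4 0.2] t 0.25 w 85.4350013662189
dp mm [ 454.6 -449.5  106.3] turn z deg 2.85
now [[-516.7 -493.6]] 255.9 yaw 0.0498 F_board [0.4 0.2] t 0.25 w 85.4350013662189
dp mm [ 454.6 -449.4  228.3] turn z deg 2.85
```

Call:
{"fn": "drive_tool", "kwargs": {"dp": [[0.038, -0.0375, 0.009], [0.038, -0.0375, 0.009], [0.038, -0.0375, 0.009], [0.038, -0.0375, 0.009], [0.038, -0.0375, 0.009], [0.038, -0.0375, 0.009], [0.038, -0.0375, 0.009], [0.038, -0.0375, 0.009], [0.038, -0.0375, 0.009], [0.038, -0.0375, 0.009], [0.037, -0.037, 0.009], [0.037, -0.037, 0.007]], "turn": [[0, 0, 0], [0, 0, 0], [0, 0, 0], [0, 0, 0], [0, 0, 0], [0, 0, 0], [0, 0, 0], [0, 0, 0], [0, 0, 0], [0, 0, 0], [0, 0, 0], [0, 0, 2.85]], "grip": [0.085, 0.085, 0.085, 0.085, 0.085, 0.085, 0.085, 0.085, 0.085, 0.085, 0.085, 0.085]}}

```text
clock: 1.75
ee_pos: [470.9, 30.0, 150.1]
tool_rot: [[0.961, 0.276, 0.0], [0.276, -0.961, -0.0], [0.0, 0.0, -1.0]]
ft_force: [0.8, -0.6, 0.7]
gripper_width: 85.4
grip_force: 0.0
```

```bash
python3 -c "
from h import *
plan([-85,-22],28,0)"
```

```text
now [[-84.6 -21.3]] 150.1 yaw -0.0009 F_board [ 0.6 -0.8] t 1.75 w 85.39325532016787
dp mm [ -0.4   0.7 122.1] turn z deg -0.05
```

Call:
{"fn": "drive_tool", "kwargs": {"dp": [[0, 0, 0.045], [0, 0, 0.045], [0, 0, 0.02], [0, 0, 0.012], [0, 0, 0], [0.01, 0, 0], [0.01, 0, 0], [0.006, 0, 0], [0.006, 0, 0], [0.006, 0, 0], [0.006, 0, 0]], "turn": [[0, 0, 0], [0, 0, 0], [0, 0, 0], [0, 0, 0], [0, 0, 0], [0, 0, 0], [0, 0, 0], [0, 0, 0], [0, 0, 0], [0, 0, 0], [0, 0, 0]], "grip": [0.085, 0.085, 0.085, 0.085, 0.085, 0.085, 0.085, 0.085, 0.085, 0.085, 0.085]}}

```text
clock: 3.12
ee_pos: [512.6, 40.5, 28.2]
tool_rot: [[0.961, 0.277, -0.001], [0.277, -0.961, -0.0], [-0.001, 0.0, -1.0]]
ft_force: [-1.0, -1.1, 0.6]
gripper_width: 84.9
grip_force: 0.7
```

```bash
python3 -c "
from h import *
plan([-16,-22],28,0)
f=grab_frame('top');cv2.imwrite('pics/a.png',cv2.convertScaleAbs(cv2.resize(f[120:270,130:330],None,fx=4,fy=4,interpolation=cv2.INTER_CUBIC),alpha=1.7)[:,:,::-1])"
```

```text
now [[-41.6 -22.8]] 28.2 yaw 0.0 F_board [-1.3 -0.8] t 3.125 w 84.88620628861942
dp mm [25.6 -0.8  0.2] turn z deg 0.0
```

View pics/a.png

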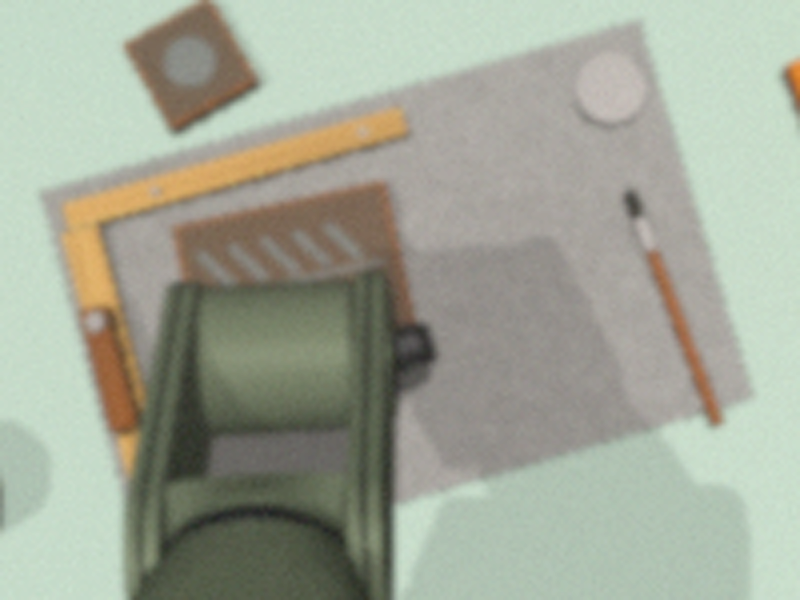

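The block (far edge (172,228) to (387,182) in the crop) is turning towards square and moving towards the fence. I'll keep pushing.

Call:
{"fn": "drive_tool", "kwargs": {"dp": [[0.005, 0, 0], [0.005, 0, 0], [0.005, 0, 0], [0.004, 0, 0], [0.003, 0, 0], [0.001, 0, 0], [0, 0, 0]], "turn": [[0, 0, 0], [0, 0, 0], [0, 0, 0], [0, 0, 0], [0, 0, 0], [0, 0, 0], [0, 0, 0]], "grip": [0.085, 0.085, 0.085, 0.085, 0.085, 0.085, 0.085]}}

```text
clock: 4.05
ee_pos: [534.9, 46.9, 28.3]
tool_rot: [[0.961, 0.277, 0.0], [0.277, -0.961, -0.0], [0.0, 0.0, -1.0]]
ft_force: [-0.8, -0.1, -0.2]
gripper_width: 84.7
grip_force: 0.3
```

```bash
python3 -c "
from h import *
plan([-16,-22],28,0)"
```

```text
now [[-18.4 -22.8]] 28.3 yaw 0.0001 F_board [-0.8  0.1] t 4.05 w 84.72449926438563
dp mm [ 2.4 -0.8  0.3] turn z deg 0.01
```

Step on in millimetres until force rises.

Call:
{"fn": "drive_tool", "kwargs": {"dp": [[0.002, 0, 0], [0.001, 0, 0], [0, 0, 0]], "turn": [[0, 0, 0], [0, 0, 0], [0, 0, 0]], "grip": [0.085, 0.085, 0.085]}}

```text
clock: 4.42
ee_pos: [537.6, 47.7, 28.3]
tool_rot: [[0.961, 0.277, 0.0], [0.277, -0.961, -0.0], [0.0, 0.0, -1.0]]
ft_force: [-1.3, -0.2, -0.7]
gripper_width: 85.0
grip_force: 0.6
```

Call:
{"fn": "drive_tool", "kwargs": {"dp": [[0.001, 0, 0], [0.001, 0, 0], [0, 0, 0]], "turn": [[0, 0, 0], [0, 0, 0], [0, 0, 0]], "grip": [0.085, 0.085, 0.085]}}

```text
clock: 4.8
ee_pos: [537.7, 47.7, 28.2]
tool_rot: [[0.961, 0.278, -0.004], [0.278, -0.961, -0.001], [-0.004, -0.0, -1.0]]
ft_force: [-5.9, -3.2, 4.2]
gripper_width: 84.9
grip_force: 3.2
```

Call:
{"fn": "drive_tool", "kwargs": {"dp": [[0.001, 0, 0], [0.001, 0, 0], [0, 0, 0]], "turn": [[0, 0, 0], [0, 0, 0], [0, 0, 0]], "grip": [0.085, 0.085, 0.085]}}

```text
clock: 5.18
ee_pos: [537.8, 47.8, 28.1]
tool_rot: [[0.961, 0.278, -0.008], [0.278, -0.961, -0.002], [-0.008, -0.001, -1.0]]
ft_force: [-9.2, -4.8, 7.5]
gripper_width: 84.9
grip_force: 5.2
```

Call:
{"fn": "drive_tool", "kwargs": {"dp": [[-0.03, 0, 0], [-0.015, 0, -0.04], [0, 0, -0.06], [0, 0.04, 0], [0, 0.04, 0], [0, 0.04, 0], [0, 0, 0]], "turn": [[0, 0, 0], [0, 0, 0], [0, 0, 0], [0, 0, 0], [0, 0, 0], [0, 0, 0], [0, 0, 0]], "grip": [0.085, 0.085, 0.085, 0.06, 0.06, 0.06, 0.06]}}

```text
clock: 6.05
ee_pos: [533.1, -81.1, 128.7]
tool_rot: [[0.962, 0.274, 0.003], [0.274, -0.962, -0.001], [0.003, 0.002, -1.0]]
ft_force: [-0.7, 0.6, 0.7]
gripper_width: 60.3
grip_force: 0.0
```

Call:
{"fn": "drive_tool", "kwargs": {"dp": [[0, 0, 0], [0, 0, 0], [0, 0, 0], [0, 0, 0], [0, 0, 0], [0, 0, 0], [0, 0, 0], [0, 0, 0], [0, 0, 0], [0, 0, 0]], "turn": [[0, 0, -10], [0, 0, -10], [0, 0, -10], [0, 0, -10], [0, 0, -10], [0, 0, -10], [0, 0, -10], [0, 0, -10], [0, 0, -10], [0, 0, 0]], "grip": [0.06, 0.06, 0.06, 0.06, 0.06, 0.06, 0.06, 0.06, 0.06, 0.06]}}

```text
clock: 7.3
ee_pos: [531.6, -78.1, 128.4]
tool_rot: [[-0.276, 0.961, 0.001], [0.961, 0.276, 0.0], [-0.0, 0.001, -1.0]]
ft_force: [-0.4, -0.0, 0.7]
gripper_width: 60.0
grip_force: 0.0
```

```bash
python3 -c "
from h import *
plan([46,-140],25,np.pi/2)
f=grab_frame('top');cv2.imwrite('pics/b.png',cv2.convertScaleAbs(cv2.resize(f[120:270,130:330],None,fx=4,fy=4,interpolation=cv2.INTER_CUBIC),alpha=1.7)[:,:,::-1])"
```

```text
now [[ -56.2 -142. ]] 128.4 yaw 1.5695 F_board [-0.4  0.1] t 7.3 w 60.025707028255006
dp mm [  2.1 102.1 103.5] turn z deg -0.08
```

View pics/b.png

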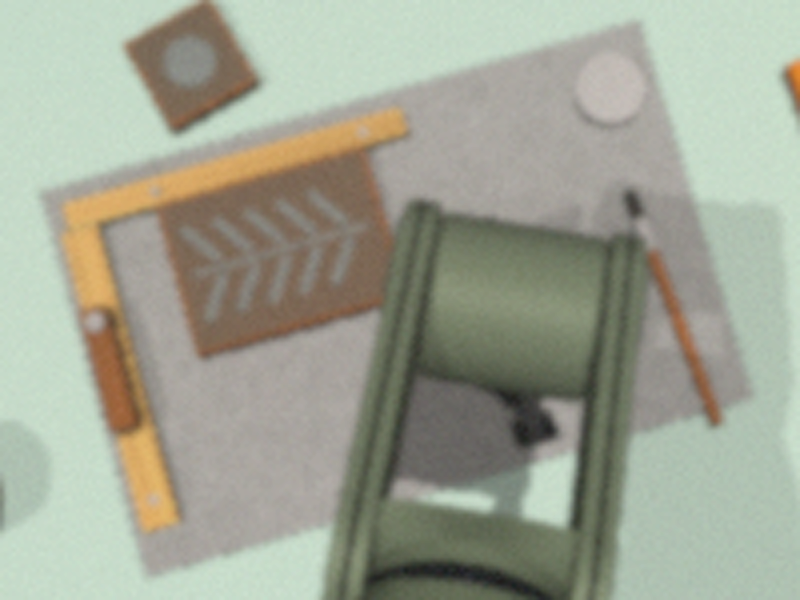

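The block is flush and square against the far fence, with the left-fence gap still open. Next I push along +y.

Call:
{"fn": "drive_tool", "kwargs": {"dp": [[0, 0.05, 0], [0, 0.052, 0], [0, 0, 0], [0, 0, 0.05], [0, 0, 0.035], [0, 0, 0.016], [0, 0, 0], [0.01, 0, 0], [0.01, 0, 0], [0.006, 0, 0], [0.006, 0, 0], [0.006, 0, 0]], "turn": [[0, 0, -0.1], [0, 0, 0], [0, 0, 0], [0, 0, 0], [0, 0, 0], [0, 0, 0], [0, 0, 0], [0, 0, 0], [0, 0, 0], [0, 0, 0], [0, 0, 0], [0, 0, 0]], "grip": [0.06, 0.06, 0.06, 0.06, 0.06, 0.06, 0.06, 0.06, 0.06, 0.06, 0.06, 0.06]}}

```text
clock: 8.85
ee_pos: [618.7, -13.7, 27.3]
tool_rot: [[-0.279, 0.96, 0.0], [0.96, 0.279, -0.0], [-0.0, 0.0, -1.0]]
ft_force: [-0.1, 0.6, 0.5]
gripper_width: 60.4
grip_force: 0.0
```

Call:
{"fn": "drive_tool", "kwargs": {"dp": [[0.006, 0, 0], [0.006, 0, 0], [0.006, 0, 0], [0.006, 0, 0], [0.006, 0, 0], [0.005, 0, 0], [0.003, 0, 0], [0, 0, 0]], "turn": [[0, 0, 0], [0, 0, 0], [0, 0, 0], [0, 0, 0], [0, 0, 0], [0, 0, 0], [0, 0, 0], [0, 0, 0]], "grip": [0.06, 0.06, 0.06, 0.06, 0.06, 0.06, 0.06, 0.06]}}

```text
clock: 9.85
ee_pos: [608.1, 22.8, 27.3]
tool_rot: [[-0.279, 0.96, -0.0], [0.96, 0.279, 0.0], [0.0, -0.0, -1.0]]
ft_force: [-0.1, -0.4, 0.1]
gripper_width: 60.3
grip_force: 0.0
```

```bash
python3 -c "
from h import *
plan([46,-56],27,np.pi/2)"
```

```text
now [[ 45.2 -66.3]] 27.3 yaw 1.5727 F_board [-0.2 -0.4] t 9.85 w 60.28304010876328
dp mm [10.3  0.8  0.3] turn z deg 0.11
```

Call:
{"fn": "drive_tool", "kwargs": {"dp": [[0.003, 0, 0], [0.003, 0, 0], [0.002, 0, 0], [0.001, 0, 0], [0, 0, 0]], "turn": [[0, 0, 0.1], [0, 0, 0], [0, 0, 0], [0, 0, 0], [0, 0, 0]], "grip": [0.06, 0.06, 0.06, 0.06, 0.06]}}

```text
clock: 10.48
ee_pos: [605.6, 31.1, 27.3]
tool_rot: [[-0.277, 0.961, -0.0], [0.961, 0.277, 0.0], [0.0, -0.0, -1.0]]
ft_force: [0.2, -1.0, 0.1]
gripper_width: 60.2
grip_force: 0.5
```

Call:
{"fn": "drive_tool", "kwargs": {"dp": [[0.001, 0, 0], [0.001, 0, 0], [0, 0, 0]], "turn": [[0, 0, 0], [0, 0, 0], [0, 0, 0]], "grip": [0.06, 0.06, 0.06]}}

```text
clock: 10.85
ee_pos: [605.4, 32.6, 27.3]
tool_rot: [[-0.278, 0.961, 0.0], [0.961, 0.278, -0.001], [-0.001, 0.0, -1.0]]
ft_force: [0.3, -3.6, -0.6]
gripper_width: 60.1
grip_force: 2.0
```

Call:
{"fn": "drive_tool", "kwargs": {"dp": [[0.001, 0, 0], [0.001, 0, 0], [0, 0, 0]], "turn": [[0, 0, 0], [0, 0, 0], [0, 0, 0]], "grip": [0.06, 0.06, 0.06]}}

```text
clock: 11.22
ee_pos: [605.3, 32.7, 27.4]
tool_rot: [[-0.278, 0.96, 0.002], [0.96, 0.278, -0.003], [-0.004, 0.001, -1.0]]
ft_force: [1.9, -11.1, -1.0]
gripper_width: 60.3
grip_force: 5.7
```

Call:
{"fn": "drive_tool", "kwargs": {"dp": [[0.001, 0, 0], [0.001, 0, 0], [0, 0, 0]], "turn": [[0, 0, 0], [0, 0, 0], [0, 0, 0]], "grip": [0.06, 0.06, 0.06]}}

```text
clock: 11.6
ee_pos: [605.3, 32.8, 27.4]
tool_rot: [[-0.279, 0.96, 0.003], [0.96, 0.279, -0.006], [-0.006, 0.001, -1.0]]
ft_force: [4.0, -18.5, -1.6]
gripper_width: 59.7
grip_force: 9.2
```

Call:
{"fn": "drive_tool", "kwargs": {"dp": [[-0.03, 0, 0], [-0.01, 0, -0.04], [0, 0, -0.06], [0, -0.06, -0.03], [0, -0.06, 0], [0, -0.06, 0], [0, -0.06, 0], [0, 0, 0]], "turn": [[0, 0, 0], [0, 0, 0], [0, 0, 0], [0, 0, 0], [0, 0, 0], [0, 0, 0], [0, 0, 0], [0, 0, 0]], "grip": [0.06, 0.06, 0.06, 0, 0, 0, 0, 0]}}

```text
clock: 12.6
ee_pos: [383.8, -66.5, 154.9]
tool_rot: [[-0.275, 0.962, -0.004], [0.962, 0.275, 0.002], [0.003, -0.003, -1.0]]
ft_force: [0.3, -0.4, 0.1]
gripper_width: -0.2
grip_force: 0.0
```

```bash
python3 -c "
from h import *
plan([-20,150],150,np.pi/2)
f=grab_frame('top');np.save('f2.npy',f);cv2.imwrite('pics/c.png',cv2.convertScaleAbs(cv2.resize(f[140:265,130:270],None,fx=5,fy=5,interpolation=cv2.INTER_CUBIC),alpha=1.7)[:,:,::-1])"
```

```text
now [[-195.   -89.9]] 154.9 yaw 1.568 F_board [ 0.1 -0.5] t 12.6 w -0.1537941175785106
dp mm [240.4 174.3   5. ] turn z deg -0.16
```

View pics/c.png

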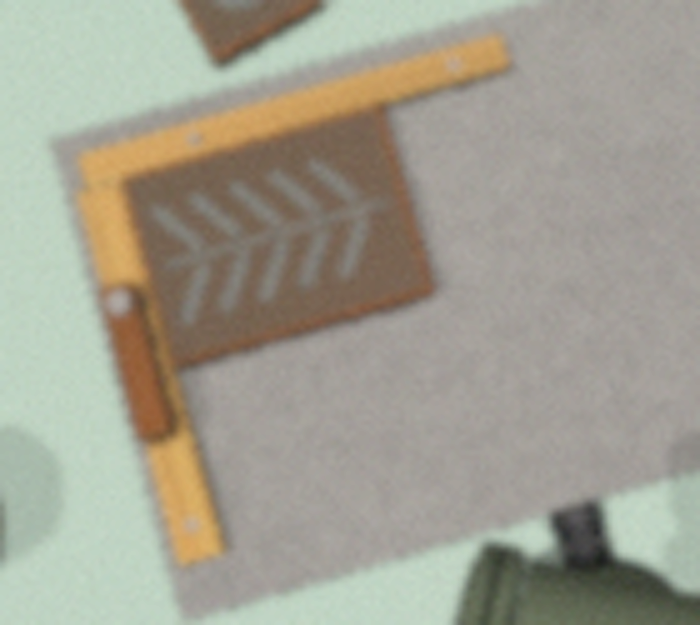

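The block now sits flush in both fences: its edges meet them along (125,180)-(385,105) and (125,180)-(180,365). The button has not moved. Now for the button.

Call:
{"fn": "drive_tool", "kwargs": {"dp": [[0.048, 0.034, 0], [0.048, 0.034, 0], [0.05, 0.035, 0], [0.05, 0.035, 0], [0.049, 0.036, 0], [0, 0, 0]], "turn": [[0, 0, 0], [0, 0, 0], [0, 0, 0], [0, 0, 0], [0, 0, 0], [0, 0, 0]], "grip": [0, 0, 0, 0, 0, 0]}}

```text
clock: 13.4
ee_pos: [490.2, 221.8, 154.9]
tool_rot: [[-0.282, 0.959, 0.002], [0.959, 0.282, 0.003], [0.002, 0.003, -1.0]]
ft_force: [-0.2, -1.6, -1.2]
gripper_width: 0.1
grip_force: 0.0
```

```bash
python3 -c "
from h import *
plan([-20,155],63,np.pi/2)"
```

```text
now [[-12.8 157.6]] 154.9 yaw 1.5757 F_board [-0.6 -1.5] t 13.4 w 0.12389791134005657
dp mm [-2.7 -7.4 91.9] turn z deg 0.28
```

Call:
{"fn": "drive_tool", "kwargs": {"dp": [[-0.003, -0.007, 0], [0, 0, 0.045], [0, 0, 0.035], [0, 0, 0.012], [0, 0, 0], [-0.008, 0, 0], [-0.008, 0, 0], [-0.008, 0, 0], [-0.008, 0, 0], [0, 0, 0]], "turn": [[0, 0, 0], [0, 0, 0], [0, 0, 0], [0, 0, 0], [0, 0, 0], [0, 0, 0], [0, 0, 0], [0, 0, 0], [0, 0, 0], [0, 0, 0]], "grip": [0, 0, 0, 0, 0, 0, 0, 0, 0, 0]}}

```text
clock: 14.65
ee_pos: [491.0, 180.3, 63.3]
tool_rot: [[-0.277, 0.961, 0.0], [0.961, 0.277, -0.0], [-0.0, 0.0, -1.0]]
ft_force: [0.2, 0.3, 0.4]
gripper_width: -0.1
grip_force: 0.0
```

```bash
python3 -c "
from h import *
plan([-20,102],63,np.pi/2);print(read_state()['ft_force'])"
```

```text
now [[-23.6 117.5]] 63.3 yaw 1.5701 F_board [0.3 0.3] t 14.65 w -0.08811829059085247
dp mm [-15.5   3.6   0.3] turn z deg -0.04
[0.22293572 0.33129036 0.43163509]
```

Call:
{"fn": "drive_tool", "kwargs": {"dp": [[-0.008, 0.002, 0], [-0.008, 0.002, 0], [-0.007, 0.004, 0], [-0.007, 0.004, 0], [-0.007, 0.004, 0], [-0.005, 0.006, 0], [-0.004, 0.006, 0], [-0.003, 0.005, 0], [0, 0, 0]], "turn": [[0, 0, 0], [0, 0, 0], [0, 0, 0], [0, 0, 0], [0, 0, 0], [0, 0, 0], [0, 0, 0], [0, 0, 0], [0, 0, 0]], "grip": [0, 0, 0, 0, 0, 0, 0, 0, 0]}}

```text
clock: 15.78
ee_pos: [536.8, 143.0, 63.2]
tool_rot: [[-0.277, 0.961, 0.001], [0.961, 0.277, -0.0], [-0.0, 0.001, -1.0]]
ft_force: [-0.7, 0.0, 0.4]
gripper_width: -0.2
grip_force: 0.0
```

```bash
python3 -c "
from h import *
plan([14,68],63,np.pi/2)
f=grab_frame('top');cv2.imwrite('pics/d.png',cv2.convertScaleAbs(cv2.resize(f[140:265,130:270],None,fx=5,fy=5,interpolation=cv2.INTER_CUBIC),alpha=1.7)[:,:,::-1])"
```

```text
now [[10.1 69. ]] 63.2 yaw 1.5708 F_board [-0.7  0.2] t 15.775 w -0.15602752788046942
dp mm [-1.   3.9  0.3] turn z deg -0.0
```

View pics/d.png

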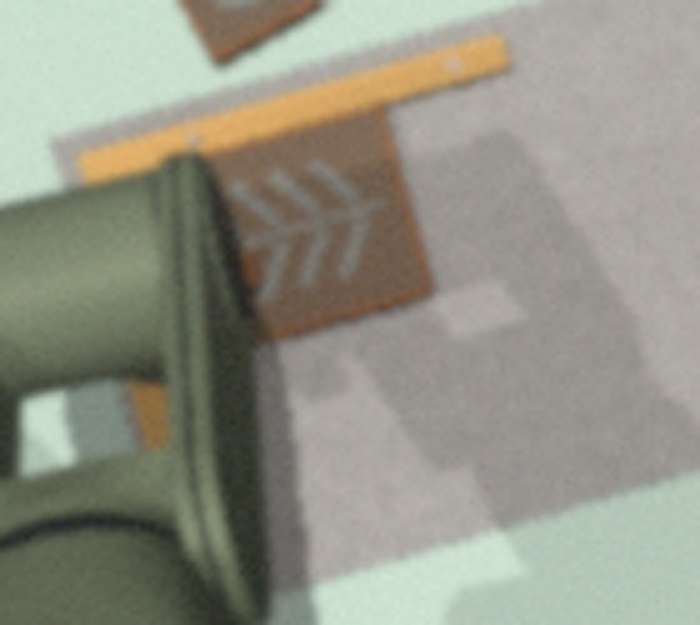

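The button's tip shows across the block at (253,265). I'll push gently on to the stop.

Call:
{"fn": "drive_tool", "kwargs": {"dp": [[0, 0.002, 0], [0, 0.002, 0], [0, 0, 0]], "turn": [[0, 0, 0], [0, 0, 0], [0, 0, 0]], "grip": [0, 0, 0]}}

```text
clock: 16.2
ee_pos: [538.7, 143.8, 63.1]
tool_rot: [[-0.278, 0.961, -0.003], [0.961, 0.278, -0.001], [-0.0, -0.003, -1.0]]
ft_force: [-3.4, -3.0, 2.6]
gripper_width: 0.2
grip_force: 2.4
```

Call:
{"fn": "drive_tool", "kwargs": {"dp": [[0, 0.001, 0], [0, 0.001, 0], [0, 0, 0]], "turn": [[0, 0, 0], [0, 0, 0], [0, 0, 0]], "grip": [0, 0, 0]}}

```text
clock: 16.58
ee_pos: [539.0, 143.8, 63.0]
tool_rot: [[-0.278, 0.961, -0.006], [0.961, 0.278, -0.002], [-0.0, -0.007, -1.0]]
ft_force: [-6.9, -3.6, 5.5]
gripper_width: -0.2
grip_force: 4.4
```

Call:
{"fn": "drive_tool", "kwargs": {"dp": [[0, 0.001, 0], [0, 0.001, 0], [0, 0, 0]], "turn": [[0, 0, 0], [0, 0, 0], [0, 0, 0]], "grip": [0, 0, 0]}}

```text
clock: 16.95
ee_pos: [539.3, 143.9, 62.9]
tool_rot: [[-0.278, 0.961, -0.01], [0.961, 0.278, -0.003], [-0.0, -0.011, -1.0]]
ft_force: [-11.0, -5.3, 9.5]
gripper_width: 0.1
grip_force: 6.4
```

At the stop. Retreat along board -x, lift, clear the view.

Call:
{"fn": "drive_tool", "kwargs": {"dp": [[0, -0.02, 0], [0, -0.01, -0.03], [0, 0, -0.06], [-0.05, -0.03, 0], [-0.05, -0.03, 0], [-0.05, -0.03, 0], [-0.05, -0.03, 0], [-0.03, -0.03, 0], [0, 0, 0]], "turn": [[0, 0, 0], [0, 0, 0], [0, 0, 0], [0, 0, 0], [0, 0, 0], [0, 0, 0], [0, 0, 0], [0, 0, 0], [0, 0, 0]], "grip": [0, 0, 0, 0, 0, 0, 0, 0, 0]}}

```text
clock: 18.08
ee_pos: [434.3, -127.6, 153.6]
tool_rot: [[-0.273, 0.962, 0.002], [0.962, 0.273, -0.001], [-0.001, 0.002, -1.0]]
ft_force: [0.6, 0.9, 0.1]
gripper_width: -0.4
grip_force: 0.0
```

```bash
python3 -c "
from h import *
f=grab_frame('top');np.save('f3.npy',f);cv2.imwrite('pics/e.png',cv2.convertScaleAbs(cv2.resize(f[140:265,130:270],None,fx=5,fy=5,interpolation=cv2.INTER_CUBIC),alpha=1.7)[:,:,::-1])
plan([0,0],100,0)"
```

```text
now [[-162.4 -161.7]] 153.6 yaw 1.5679 F_board [0.2 1.1] t 18.125 w 0.2109393769571306
dp mm [162.2 161.8  53.8] turn z deg 89.83
```

View pics/e.png

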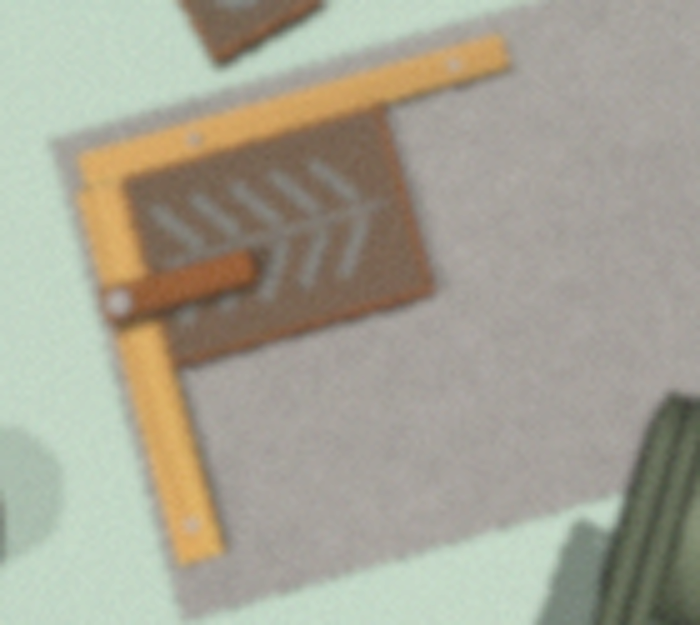

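The block is still flush in the corner. The button lies across it, from (118,300) to (255,265), parallel to the far fence and at its stop. Handing in.

```bash
python3 -c "
from rig import *
print(hand_in())"
```

```text
the job is handed in; nothing more can be done
None
```

The big lino block sits flat and flush in the fence corner, the turn button is across it at its stop, I touched none of the other things, and the job is handed in at about 18 s; no verdict came back.

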